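# Weigh out filter rock and tip it into the tub

## Robot

A 6-joint arm with a two-finger parallel gripper is mounted at the origin on the work surface. World frame = base frame: x ahead of the robot, y to its left, z up, the work surface at z = 0. Lengths are in m, angles in rad, forces in N, time in s.
With the tool pointing down it reaches from about 0.3 to 0.75 m from the base axis. Payload 8.5 kg.
Tool frame: the origin (TCP) lies on the centre line of the jaws, within the pads' length; the fingertips stand ahead of it and the grasp point (between the pads) lies 11 mm behind it (tcp_to_tips is the x of the fingertips in the tool frame, in m); x points along the fingers, y is the direction in which the jaws open and shut, and the axes are right-handed (so a half turn about x gives the same grasp; the last joint's range is limited). The gripper opens to 88 mm and grips with 3 to 60 N. Pads are 18 mm wide; open, the fingers measure 123 mm over their backs; the gripper's body (75 mm by 187 mm) begins 45 mm behind the grasp point.
Start: joints at [1.056, 0.381, 1.297, -0, 1.464, -0.215], TCP at [0.162, 0.525, 0.247] pointing down, gripper open.
Joint ranges: [-3.11, 3.11], [-0.89, 2.33], [0.22, 2.48], [-1.42, 4.56], [0.17, 2.85], [-2.88, 2.88]. Speed limits (rad/s): [2.39, 2.39, 3.14, 3.14, 3.14, 3.14].

## Interface

Orientations are given as a unit quaternion [w, x, y, z].
In Python, from station import move_ptp, move_linear, goto_joints, open_jaws, close, wait, ik, camera, IKError, close_job, current_time, current_joint_pos, current_qvel, current_joint_torque, current_tool_pos, current_ee_rot, current_contact_force, current_moment, current_finger_gap, tcp_to_tips gives the robot as it stands. Calls block until the motion is done:
- move_ptp(position, orientation): joint-space move of the TCP to a pose.
- move_linear(position, rate=0.15, rot=None, stop_force=None): straight line of the TCP; rot=None keeps the orientation; rate is the mean speed in m/s. With stop_force (N) it stops when the force on the tool has changed by that much, and returns True; else False.
- goto_joints(angles): joint-space move.
- open_jaws() and close(force=None): open the fingers fully, or close them until they stop; force is the grip in N (None keeps the last).
- wait(seconds).
- ik(position, orientation): joint angles nearest the present ones, or None.
- camera(name): name is "scene" or "top"; returns a dict with "pixels" (420x560x3 uint8, red, green, blue), "fx", "fy", "cx", "cy" (pixels), "dist" ([k1, k2, p1, p2, k3] as OpenCV has them; the pictures are not rectified), "world_from_camera" (4x4, takes a point from camera to world coordinates). Camera axes: x right, y up, looking along -z (the intrinsics and any distortion apply to the point x, -y, -z); pixel columns grow to the right and rows downward; lengths in m; the calibration is good to about 2 mm. A picture is of the moment at which its call begins. There is no depth.
A pose or a line that the arm cannot do raises IKError and nothing moves.
- close_job(): hands the job in, once; it reports no verdict.
Readings, each from a call of its own:
- current_time(): time.
- current_joint_pos(): joint angles.
- current_qvel(): joint speeds.
- current_joint_torque(): joint torques, N m.
- current_tool_pos(): TCP position.
- current_ee_rot(): TCP orientation.
- current_contact_force(): force on the tool from outside, world axes, zero at the start.
- current_moment(): the same for the moment, N m.
- current_finger_gap(): opening from 0.0 (shut) to 1.0 (fully open).
Only numpy, scipy, OpenCV 4.12 (cv2) and the standard library are available. Lean on these libraries where they do the work, as an engineer would, in place of code of your own. Each camera call takes 0.05 s, during which the arm holds its last target. There are 200 camera calls.

## Task

Weigh all the pumice lumps from the bench together: lay every one on the metal scoop where it stands on the balance, and let go. Then take the lid off the grey tub, lift the scoop by its handle and tip it over the tub so that the lumps slide in; do not put lumps into the tub by hand, and if one misses, lay it back on the scoop and tip again. Finally set the empty scoop back flat on the middle of the balance pan and the lid back on the tub, fully closed, and leave the other things on the bench alone.

Things in the scene. Friction and masses are not known exactly. Their poses are not given: they have to be found in the camera images.
- balance: white laboratory balance, fixed; its housing is 180 mm wide (own y) and reaches from x = -150 mm (display) to x = +85 mm of its origin, 56 mm high; the origin lies on the bench under the pan's centre, own z up
- pan (a point): centre of the balance pan's flat top (pan 140 x 150 mm), 60 mm above the bench
- scoop: open metal scoop (0.11 kg) standing on the pan. Origin: centre of the pan part's underside, z up. Flat floor 146 (x) x 160 mm (y), 4 mm thick, open at the nose, x = -73 mm; side walls 4 mm thick, 28 mm high above the underside; back wall at x = +69 to +73 mm, 40 mm high; blue handle bar behind it
- scoop_nose (a point): middle of the scoop's open nose edge, on the floor's upper face: x = -73, y = 0, z = 4 mm in the scoop's frame. Lumps begin to slide off when the scoop is tipped nose down by about 28 to 35 degrees
- scoop_handle (a point): grip point in the blue handle bar: x = +102, y = 0, z = 32 mm in the scoop's frame, same axes. The bar runs along x from +73 to +158 mm, is 18 mm wide (y), and lies 22 to 42 mm above the underside. Grip it hard (60 N): the load lies in front of the grip, and a weak grip lets the nose sag
- tub: grey open plastic tub, fixed on the bench, 170 (x) x 190 (y) x 95 mm high outside, walls and floor 5 mm; origin on the bench under its centre, own z up
- lid: loose blue lid on the tub (0.15 kg). Plate 178 (x) x 198 (y) x 6 mm; origin: centre of the plate's underside, which rests on the tub's rim, 95 mm above the bench. Below it a plug of 152 x 172 x 7 mm enters the mouth with 4 mm play all round (on the bench the lid stands on it, origin 7 mm up). Either way round fits. With the lumps loaded, the bench between balance and tub is free for it
- lid_grip (a point): grip point in the white bar on the lid, 30 mm above the lid's origin, same axes; the bar is 18 (x) x 60 (y) mm, from 6 to 42 mm above the origin
- lump0: rust-brown pumice lump, lying flat: a block 60 (own x) x 40 (own y) x 32 mm (own z) with a small knob that stands 8 mm proud of its top (in all 40 mm high); about 40 g. Origin at the centre of the 60x40x32 block, so 16 mm above what it lies on. Two to four of the four lumps are there
- lump1: rust-brown pumice lump, lying flat: a block 60 (own x) x 40 (own y) x 32 mm (own z) with a small knob that stands 8 mm proud of its top (in all 40 mm high); about 40 g. Origin at the centre of the 60x40x32 block, so 16 mm above what it lies on. Two to four of the four lumps are there
- lump2: rust-brown pumice lump, lying flat: a block 60 (own x) x 40 (own y) x 32 mm (own z) with a small knob that stands 8 mm proud of its top (in all 40 mm high); about 40 g. Origin at the centre of the 60x40x32 block, so 16 mm above what it lies on. Two to four of the four lumps are there
- lump3: rust-brown pumice lump, lying flat: a block 60 (own x) x 40 (own y) x 32 mm (own z) with a small knob that stands 8 mm proud of its top (in all 40 mm high); about 40 g. Origin at the centre of the 60x40x32 block, so 16 mm above what it lies on. Two to four of the four lumps are there
- amber_jar: bystander: small brown jar with blue cap, 44 mm across, 50 mm high, origin under its centre
- wash_bottle: bystander: clear wash bottle with blue spout, 64 mm across, 200 mm high, origin under its centre
- flask: bystander: conical glass flask, 84 mm across, 125 mm high, origin under its centre
- tube_rack: bystander: red test tube rack, 70 x 200 mm, 108 mm high with tubes, origin under its centre
- spray_bottle: bystander: violet spray bottle, 72 mm across, 150 mm high, origin under its centre

How it is judged:
By the outcome, as a careful person would: the job done as asked, in the order asked, and still so for the second after the job is handed in, with the robot touching nothing.
Of lump0, lump1, lump2, lump3 only 2 to 4 are there at a start; the rules pass over those that are not, and their reading is None.
At some moment in a run one of lump0, lump1, lump2, lump3 may be knocked a few centimetres aside while the robot is not near it.
It also fails if it takes over 210 s, if anything falls off the work surface, if the arm or the gripper's body presses on something with over 40 N, if the wrist force passes 120 N, or if a joint passes its speed limit or range.

## Working session

There is one attempt and no reset: what is moved stays moved. The work goes in short steps, each a Python script; the robot and the scene stay as the last script left them, time stands still between calls to the robot, and variables do not carry over. Pictures are saved under pics/ and viewed, about 12 in all and at most 16, crops included, and the job is handed in when it is done.

```bash
ls; mkdir -p pics
python3 - <<'E'
from station import *
import cv2, numpy as np
for n in("scene","top"):
    c=camera(n); cv2.imwrite(f"pics/{n}0.png",c["pixels"][:,:,::-1]); print(n,c["fx"],c["fy"],c["cx"],c["cy"],c["dist"],np.round(c["world_from_camera"],3).tolist())
print(current_time(),tcp_to_tips,current_ee_rot())
E
```

```text
pics
scene 396.98224037081286 396.98224037081286 275.6854823868636 216.55594783333942 [0.0015449 0.        0.        0.        0.       ] [[-0.628, -0.603, 0.492, 1.01], [0.778, -0.495, 0.388, 0.351], [0.01, 0.626, 0.78, 0.818], [0.0, 0.0, 0.0, 1.0]]
top 473.978583536681 473.978583536681 281.55797434869163 210.41722651614367 [-0.02209775  0.          0.          0.          0.        ] [[0.009, 0.998, -0.056, 0.51], [-1.0, 0.008, -0.013, -0.021], [-0.013, 0.056, 0.998, 1.371], [0.0, 0.0, 0.0, 1.0]]
0.1 0.008 [ 0.69900999  0.10515598  0.69934654 -0.10602675]
```

View pics/scene0.png

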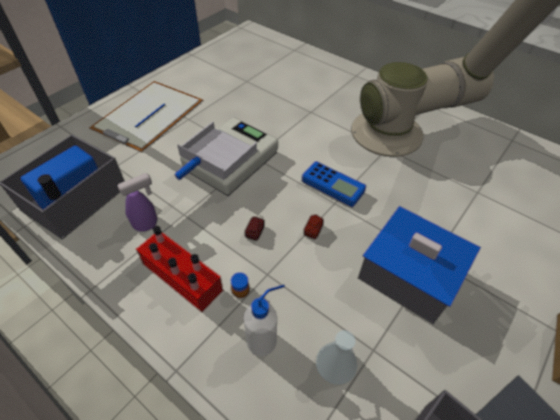

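View pics/top0.png

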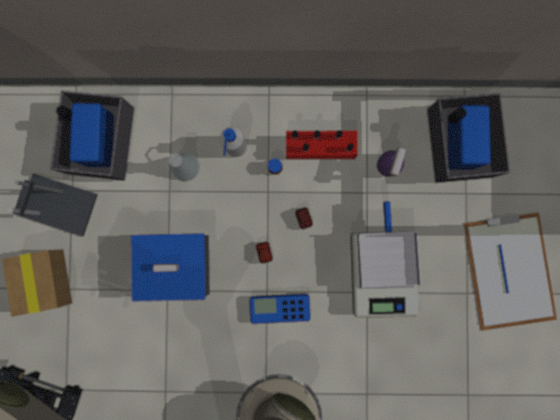

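Two lumps are visible in the top view, at (304,218) and (264,252). The tub and lid are at (170,267), the scoop is at (388,260) with its handle pointing up in the image (+x), and the amber jar is at (275,167). Next I'll measure them.

```bash
cat > h.py <<'E'
from station import *
import cv2, numpy as np
from scipy.spatial.transform import Rotation as R
def cast(c,px,z):
    """pixels -> world points on plane z (scalar)"""
    px=np.asarray(px,float).reshape(-1,1,2)
    K=np.array([[c["fx"],0,c["cx"]],[0,c["fy"],c["cy"]],[0,0,1]])
    n=cv2.undistortPoints(px,K,np.array(c["dist"])).reshape(-1,2)
    T=np.array(c["world_from_camera"]); d=np.c_[n[:,0],-n[:,1],-np.ones(len(n))]@T[:3,:3].T
    return T[:3,3]+d*((z-T[2,3])/d[:,2])[:,None]
def proj(c,p):
    T=np.linalg.inv(np.array(c["world_from_camera"])); p=np.asarray(p,float).reshape(-1,3)@T[:3,:3].T+T[:3,3]
    K=np.array([[c["fx"],0,c["cx"]],[0,c["fy"],c["cy"]],[0,0,1]])
    return cv2.projectPoints(p*[1,-1,-1],np.zeros(3),np.zeros(3),K,np.array(c["dist"]))[0].reshape(-1,2)
def blobs(c,lo,hi,amin,z,amax=1e9):
    """HSV blobs -> list of (pixel centre, world xy, long, short, angle of long side in world, area)"""
    hsv=cv2.cvtColor(c["pixels"],cv2.COLOR_RGB2HSV); m=cv2.inRange(hsv,lo,hi)
    if lo[0]<5: m|=cv2.inRange(hsv,(170,lo[1],lo[2]),(180,hi[1],hi[2]))
    out=[]
    for k in cv2.findContours(m,cv2.RETR_EXTERNAL,cv2.CHAIN_APPROX_NONE)[0]:
        a=cv2.contourArea(k)
        if not amin<a<amax: continue
        w=cast(c,k.reshape(-1,2),z)[:,:2]
        (x,y),(s,t),g=cv2.minAreaRect((w*1000).astype(np.float32))
        if s<t: s,t,g=t,s,g+90
        out.append((k.reshape(-1,2).mean(0).round(),np.array([x,y])/1000,s,t,(np.radians(g)+np.pi/2)%np.pi-np.pi/2,a))
    return out
def down(yaw):
    """tool pointing down, jaw axis (tool y) along world direction yaw"""
    y=np.array([np.cos(yaw),np.sin(yaw),0]); x=np.array([0,0,-1.])
    return quat(np.c_[x,y,np.cross(x,y)])
def quat(M):
    return R.from_matrix(M).as_quat(scalar_first=True)
def save(c,n,box=None,s=1):
    p=c["pixels"][:,:,::-1]
    if box: p=p[box[1]:box[3],box[0]:box[2]]
    cv2.imwrite(f"pics/{n}.png",cv2.resize(p,None,fx=s,fy=s,interpolation=cv2.INTER_CUBIC))
E
python3 - <<'E'
from h import *
np.set_printoptions(precision=4,suppress=True)
c=camera("top")
print("lumps/red");[print(b) for b in blobs(c,(0,90,25),(10,255,255),40,0.025)]
print("blue z=.1");[print(b) for b in blobs(c,(100,120,60),(125,255,255),60,0.101)]
print("rot",R.from_quat(current_ee_rot(),scalar_first=True).as_matrix())
save(c,"balance",(330,190,440,330),5)
E
```

```text
lumps/red
(array([264., 252.]), array([0.4673, 0.0463]), 53.45416259765625, 35.031246185302734, np.float64(0.25595165196706704), 202.0)
(array([304., 218.]), array([ 0.5658, -0.0658]), 52.99635314941406, 33.23300552368164, np.float64(0.3286672681608631), 180.5)
(array([320., 143.]), array([ 0.7773, -0.1156]), 203.69479370117188, 81.05846405029297, np.float64(-1.5634266339311313), 1840.5)
blue z=.1
(array([279., 308.]), array([ 0.3212, -0.0003]), 156.74249267578125, 69.16793823242188, np.float64(-1.508966294171826), 1455.5)
(array([168., 267.]), array([0.4281, 0.2991]), 198.98101806640625, 174.60092163085938, np.float64(-1.540848940937117), 4648.0)
(array([387., 217.]), array([ 0.5675, -0.287 ]), 78.1759262084961, 15.448260307312012, np.float64(0.052330865748704936), 136.5)
(array([274., 165.]), array([0.7027, 0.0164]), 35.350616455078125, 35.115623474121094, np.float64(0.007150124594563989), 131.5)
(array([227., 140.]), array([0.7676, 0.1391]), 68.4528579711914, 29.91510581970215, np.float64(0.016598478147271223), 105.0)
(array([475., 135.]), array([ 0.7918, -0.5253]), 163.0823516845703, 81.36116027832031, np.float64(-0.014636467034966572), 1666.0)
(array([ 87., 133.]), array([0.7913, 0.5296]), 163.46246337890625, 98.03739929199219, np.float64(-0.01666006998926317), 1941.5)
rot [[-0.0005  0.2953  0.9554]
 [-0.0009  0.9554 -0.2953]
 [-1.     -0.001  -0.0002]]
```

View pics/balance.png

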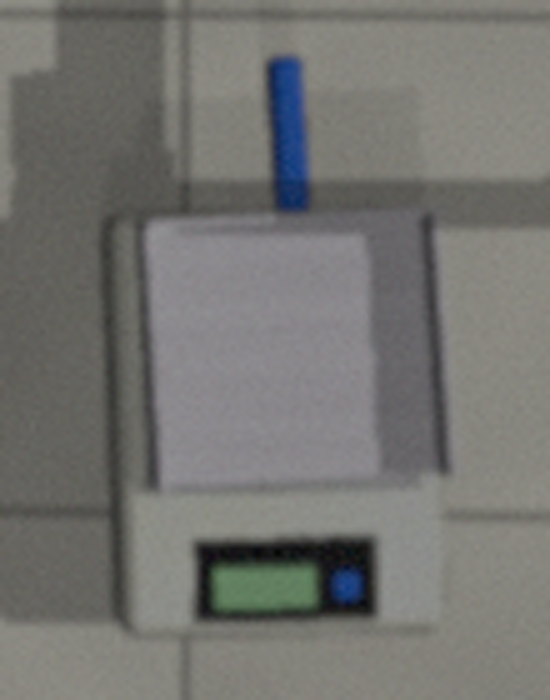

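Run:
```python
from h import *
np.set_printoptions(precision=4,suppress=True)
c=camera("top")
f=lambda pts,z: print(cast(c,np.array(pts)/5+[330,190]-.4,z)[:,:2].tolist())
print("walls top L(back,front) R");f([(145,220),(157,490),(430,213),(447,472)],.088)
print("handle ends");f([(285,57),(292,212)],.102)
print("housing top front L,R");f([(135,628),(440,630),(117,225)],.056)
print("housing bottom front L, left back");f([(128,632),(106,222)],.0)
print("display");f([(197,543),(375,538),(202,620),(374,614)],.056)
o=np.array([.452,-.293,.06]);Rz=R.from_euler("z",.052).as_matrix()
P=np.array([[-73,80,28],[-73,-80,28],[73,80,40],[73,-80,40],[158,0,42],[73,0,42],[-73,0,4]])/1000
print((proj(c,P@Rz.T+o)-[330,190]+.4)*5)
B=np.array([[-150,90,56],[-150,-90,56],[85,90,56],[85,-90,56],[-150,90,0],[85,90,0]])/1000
print((proj(c,B@Rz.T+[.452,-.293,0])-[330,190]+.4)*5)
s=camera("scene");save(s,"sc_bal",(165,100,295,200),6)
print((proj(s,P@Rz.T+o)-[165,100]+.4)*6)
print((proj(s,B@Rz.T+[.452,-.293,0])-[165,100]+.4)*6)
```

```text
walls top L(back,front) R
[[0.5211742510117439, -0.21214364111037654], [0.37643158553973133, -0.21866090467547158], [0.5262383326172383, -0.3659341324355813], [0.38737990624359525, -0.3742673221706566]]
handle ends
[[0.6089504214525345, -0.2850488918073692], [0.5259799127448584, -0.28850245873064606]]
housing top front L,R
[[0.2977431336171447, -0.2116130963625585], [0.2981373036866709, -0.3788255956967266], [0.5185629309312737, -0.20144173162637405]]
housing bottom front L, left back
[[0.28640680621953485, -0.21575255680801522], [0.5206127475193609, -0.2028019948980174]]
display
[[0.3443618949981929, -0.2455892882439131], [0.34794659184149834, -0.3433457974084727], [0.30243841529156507, -0.2483397630964439], [0.30653711413868495, -0.34265833897068865]]
[[153.719  492.7656]
 [451.5475 479.7656]
 [143.058  220.5903]
 [441.9191 207.5311]
 [284.5066  55.4406]
 [293.3243 214.0326]
 [293.2108 481.7184]]
[[133.7317 628.3891]
 [461.5261 614.1027]
 [112.0697 200.2878]
 [436.8907 186.0979]
 [119.5778 612.3194]
 [ 98.915  201.8333]]
[[560.5451 254.9609]
 [299.7745 125.1666]
 [351.4787 414.9955]
 [ 81.5647 266.4636]
 [ 73.7863 446.2661]
 [212.168  335.2876]
 [430.2612 227.9087]]
[[674.6645 229.7762]
 [391.4901  93.1777]
 [360.346  512.4847]
 [ 64.8942 344.4667]
 [673.3156 316.1047]
 [371.4875 596.9861]]
```

View pics/sc_bal.png

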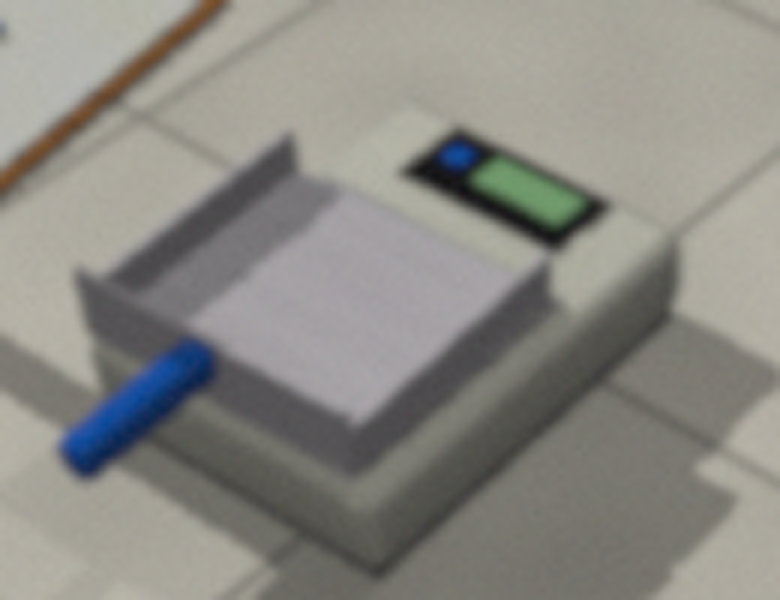

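The scoop is at about (0.453, -0.2925) with yaw 0.048, and the lid is at (0.428, 0.299) with yaw 0.03. Loading the lumps now.

```bash
cat >> h.py <<'E'
SC=np.array([.453,-.2925]); SY=.048
def rot2(a): return np.array([[np.cos(a),-np.sin(a)],[np.sin(a),np.cos(a)]])
def best(p,yaw):
    """choose the half turn of the jaws that keeps the last joint nearest the middle"""
    o=[(abs(q[5]),y) for y in (yaw,yaw+np.pi) if (q:=ik(p,down(y))) is not None]
    return down(min(o)[1])
def lumps(c): return [b for b in blobs(c,(0,90,25),(10,255,255),60,.025,500)]
def pick_place(b,off):
    (x,y),yaw=b[1],b[4]
    q=best([x,y,.15],yaw+np.pi/2); move_ptp([x,y,.15],q); open_jaws()
    move_linear([x,y,.013],.12); close(20); print("gap",current_finger_gap()*88)
    move_linear([x,y,.2],.2)
    t=SC+rot2(SY)@np.array(off); q=best([*t,.2],SY+np.pi/2)
    move_ptp([*t,.2],q)
    print("stop",move_linear([*t,.0785],.1,stop_force=4),current_tool_pos())
    open_jaws(); move_linear([*t,.2],.2)
E
python3 - <<'E'
from h import *
b=sorted(lumps(camera("top")),key=lambda b:b[1][0]); print(b)
pick_place(b[0],(.034,0))
p=[.3,.1,.3]; move_ptp(p,best(p,np.pi/2))
c=camera("top"); print([(x[1],x[4],x[5]) for x in lumps(c)],current_time())
save(c,"a1",(190,150,450,330),3)
E
```

```text
[(array([264., 252.]), array([0.46725305, 0.0463196 ]), 53.56331253051758, 35.03850173950195, np.float64(0.2893797831277962), 203.5), (array([304., 218.]), array([ 0.56567261, -0.06539816]), 51.224998474121094, 32.36760711669922, np.float64(0.3286513557733499), 182.5)]
gap 39.573418849591974
stop False [ 0.48719798 -0.29107143  0.07909586]
[(array([ 0.48601343, -0.30322348]), np.float64(-0.0020365192855837932), 229.5), (array([ 0.56510577, -0.06510487]), np.float64(0.32730386284079716), 182.5)] 11.6583
```

View pics/a1.png

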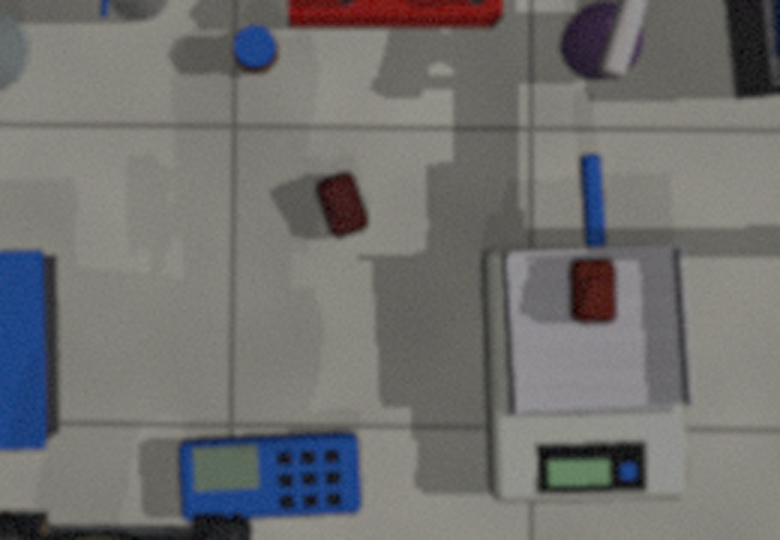

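The first lump lies well in the back half of the scoop at (593,290), and the second is at (342,205). Nothing else has moved.

Run:
```python
from h import *
b=sorted(lumps(camera("top")),key=lambda b:b[1][1])[-1]; print(b[1])
pick_place(b,(-.032,0))
p=[.3,.1,.3]; move_ptp(p,best(p,np.pi/2)); wait(.5)
c=camera("top"); print([(x[1],x[4],x[5]) for x in lumps(c)],current_time())
save(c,"a2",(190,150,450,330),3)
for pp in ([.428,.299,.25],[.5,.05,.25]): print(ik(pp,best(pp,.03)))
```

```text
[ 0.56552026 -0.06497586]
gap 39.77293563800177
stop True [ 0.42023207 -0.29303403  0.10530845]
[(array([ 0.44149432, -0.32197894]), np.float64(-0.2863243051196349), 439.5)] 21.8917
[ 3.82785954e-01  3.29196798e-01  1.36765195e+00 -4.44089210e-16
  1.44474390e+00  3.52785954e-01]
[-1.36350227e-01  2.94757221e-01  1.41909940e+00 -4.44089210e-16
  1.42773603e+00 -1.66350227e-01]
```

View pics/a2.png

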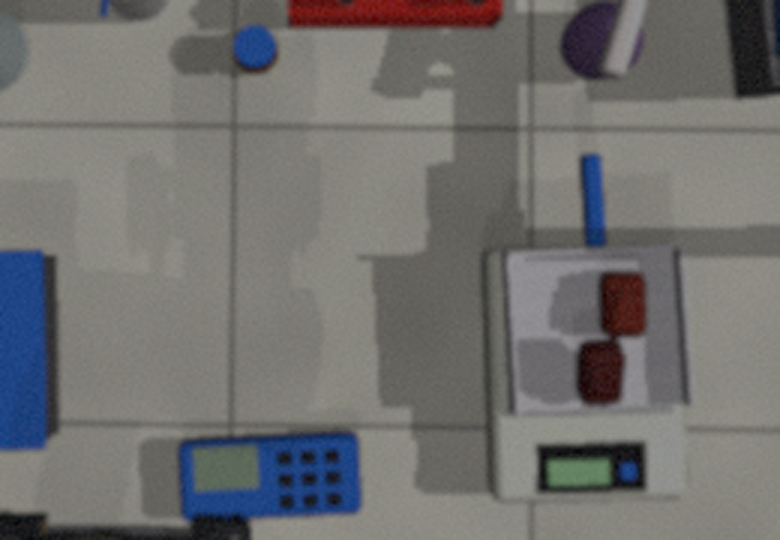

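Run:
```python
from h import *
save(camera("scene"),"s2",(165,100,295,200),6)
```

```text
(no output)
```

View pics/s2.png

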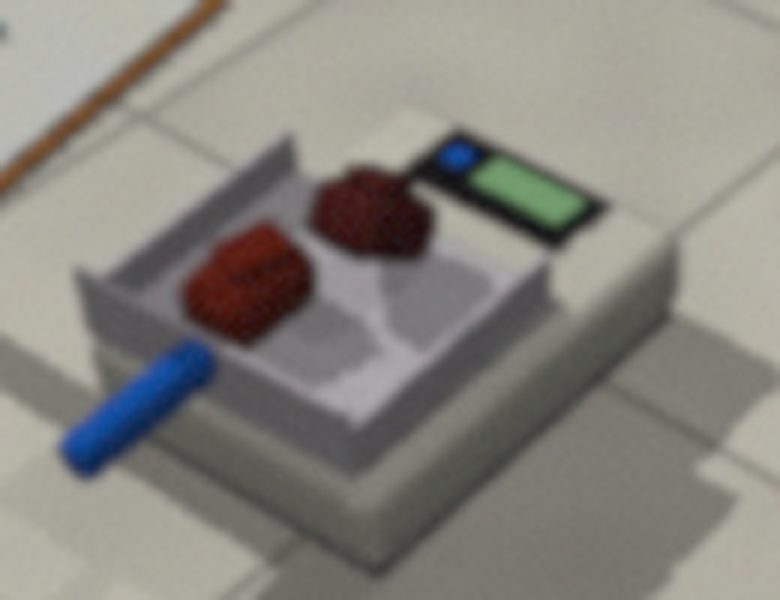

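Both lumps rest in the scoop. The second was released a little high and lies tilted, but well inside. Now the lid comes off.

Run:
```python
from h import *
c=camera("top")
b=[x for x in blobs(c,(100,120,60),(125,255,255),3500,.101)][0]; print(b[1:5])
x,y=b[1]; yaw=(b[4]+np.pi/2); yaw=(yaw+np.pi/2)%np.pi-np.pi/2
q=best([x,y,.22],yaw); move_ptp([x,y,.22],q); open_jaws()
print(move_linear([x,y,.114],.1,stop_force=15)); close(40); print("gap",current_finger_gap()*88,current_tool_pos(),yaw)
move_linear([x,y,.22],.1)
X,Y=.51,.0; q=best([X,Y,.22],0.); move_ptp([X,Y,.22],q)
move_linear([X,Y,.05],.15); print(move_linear([X,Y,.0265],.05,stop_force=8),current_tool_pos())
open_jaws(); move_linear([X,Y,.25],.2)
p=[.3,.0,.35]; move_ptp(p,best(p,np.pi/2))
c=camera("top"); save(c,"a3",(110,150,450,330),2.3); print(current_time())
print("tub",blobs(c,(100,120,60),(125,255,255),3500,.013))
```

```text
(array([0.42762555, 0.2990379 ]), 198.70042419433594, 173.97109985351562, np.float64(-1.5382420786563635))
False
gap 17.678251778483983 [0.42768093 0.29904531 0.11400193] 0.032554248138533026
True [5.09540129e-01 6.13046113e-05 2.59454849e-02]
33.4167
tub [(array([280., 238.]), array([0.50906311, 0.00135216]), 194.80099487304688, 174.32382202148438, np.float64(-1.5611014227818965), 4010.0)]
```

View pics/a3.png

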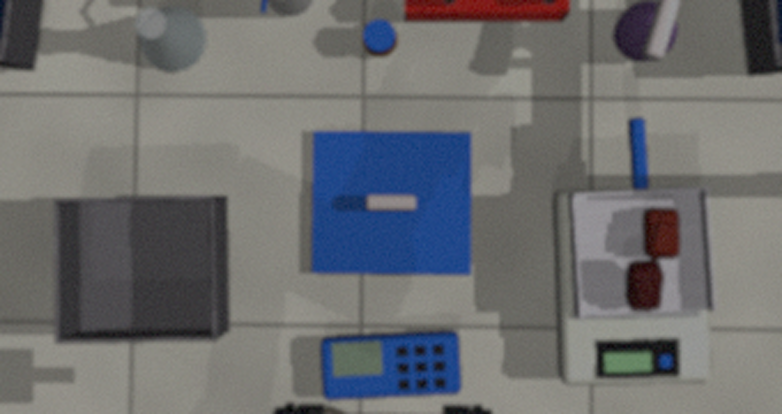

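The lid is on the bench at (390,202) in the crop, and the tub is open. Next I grip the scoop, after checking IK for the tipping poses.

```bash
cat >> h.py <<'E'
G=np.array([.102,0,.021])   # TCP in the scoop frame
TUB=np.array([.428,.299]); TY=.032
def scoop_tcp(point,ref,yaw,tip,sgn):
    """TCP pose that puts scoop-frame point ref at world point, nose down by tip"""
    Rs=R.from_euler("ZY",[yaw,-tip]).as_matrix()
    M0=np.c_[[0,0,-1.],[0,sgn,0],[sgn,0,0]]
    return np.asarray(point)+Rs@(G-np.asarray(ref)), quat(Rs@M0)
NOSE=[-.073,0,.004]
E
python3 - <<'E'
from h import *
o=[*SC,.06]
for sgn in(1,-1):
    for n,(P,tip) in {"grip":(None,0),"lift":(None,0),"t0":([.455,.299,.19],0),"t35":([.455,.299,.115],np.radians(35)),"t60":([.455,.299,.115],np.radians(60))}.items():
        p,q=scoop_tcp(o,[0,0,0],SY,0,sgn) if P is None else scoop_tcp(P,NOSE,TY,tip,sgn)
        j=ik(p,q); print(sgn,n,p.round(3),None if j is None else np.round(j,2))
E
```

```text
1 grip [ 0.555 -0.288  0.081] [-0.67  0.66  1.31 -0.    1.17 -2.29]
1 lift [ 0.555 -0.288  0.081] [-0.67  0.66  1.31 -0.    1.17 -2.29]
1 t0 [0.63  0.305 0.207] [ 0.28  0.68  0.88 -0.    1.58 -1.32]
1 t35 [0.589 0.303 0.229] [ 0.37  0.42  1.43 -0.29  0.73 -1.08]
1 t60 [0.528 0.301 0.275] [ 0.47  0.28  1.75 -1.32  0.39 -0.04]
-1 grip [ 0.555 -0.288  0.081] [-0.67  0.66  1.31  0.    1.17  0.86]
-1 lift [ 0.555 -0.288  0.081] [-0.67  0.66  1.31  0.    1.17  0.86]
-1 t0 [0.63  0.305 0.207] [0.28 0.68 0.88 0.   1.58 1.82]
-1 t35 [0.589 0.303 0.229] [ 0.37  0.42  1.43 -0.29  0.73  2.06]
-1 t60 [0.528 0.301 0.275] None
```

Run:
```python
from h import *
p,q=scoop_tcp([*SC,.06],[0,0,0],SY,0,1)
a=p+[0,0,.12]; move_ptp(a,q); open_jaws()
print(move_linear(p,.08,stop_force=15)); close(60); print("gap",current_finger_gap()*88)
move_linear(p+[0,0,.17],.08)
print(current_contact_force(),current_moment())
p1,q1=scoop_tcp([.455,.299,.22],NOSE,TY,0,1)
move_linear(p1,.15,rot=q1)
c=camera("top"); save(c,"a4",(110,150,450,330),2.3); save(camera("scene"),"s4"); print(current_time())
```

```text
False
gap 17.348920895359264
[ 0.07609953 -0.80672808 -1.01553   ] [ 0.09289107 -0.16469902  0.02236021]
45.7667
```

View pics/a4.png

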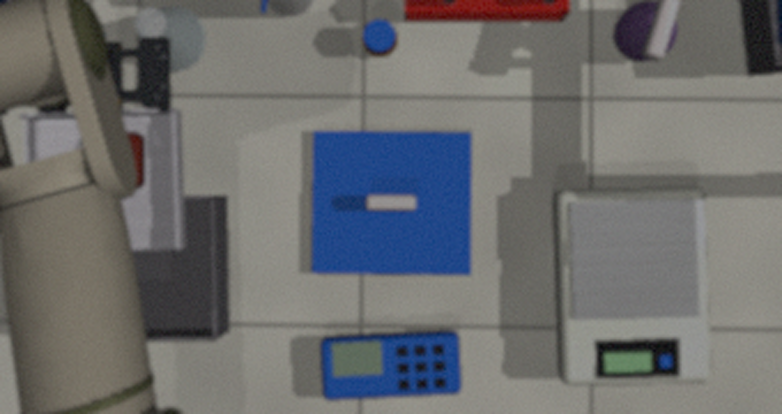

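View pics/s4.png

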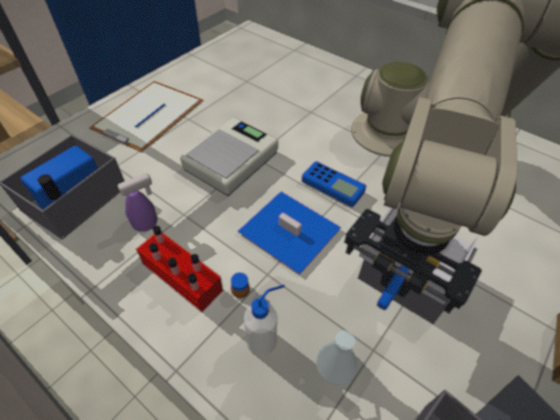

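The scoop is held level over the tub, and the bare pan is visible with crop corners near (571,200), (695,200), (700,315) and (578,318). Now I tip the scoop.

Run:
```python
from h import *
c=camera("top")
w=cast(c,np.array([(571,200),(696,200),(700,316),(578,318)])/2.3+[110,150]-.3,.06); print("pan corners",w[:,:2].round(4).tolist(),w.mean(0))
for tip,z in((15,.17),(25,.125),(31,.115),(37,.115),(43,.115),(50,.115)):
    p,q=scoop_tcp([.46,.299,z],NOSE,TY,np.radians(tip),1)
    try: move_linear(p,.06 if tip<30 else .03,rot=q)
    except IKError as e: print(tip,e); break
    wait(.3); print(tip,current_contact_force().round(2),current_moment().round(2))
wait(.5)
save(camera("scene"),"s5",(300,130,560,400),2.2); print(current_time(),current_joint_pos().round(2))
```

```text
pan corners [[0.513, -0.2146], [0.5142, -0.3643], [0.3762, -0.3684], [0.3725, -0.223]] [ 0.44398636 -0.29256207  0.06      ]
15 [-0.12 -0.56 -1.2 ] [ 0.04  0.09 -0.06]
25 [-0.35  0.49 -0.66] [-0.04  0.18 -0.  ]
31 [-1.46 -0.43 -1.81] [ 0.01  0.26 -0.03]
37 [-0.66  0.3  -1.46] [ 0.05  0.3  -0.02]
43 [-0.28  0.66 -1.5 ] [0.   0.38 0.05]
50 [ 0.28 -0.38 -1.76] [0.05 0.52 0.07]
52.075 [ 0.42  0.33  1.61 -0.7   0.47 -0.66]
```

View pics/s5.png

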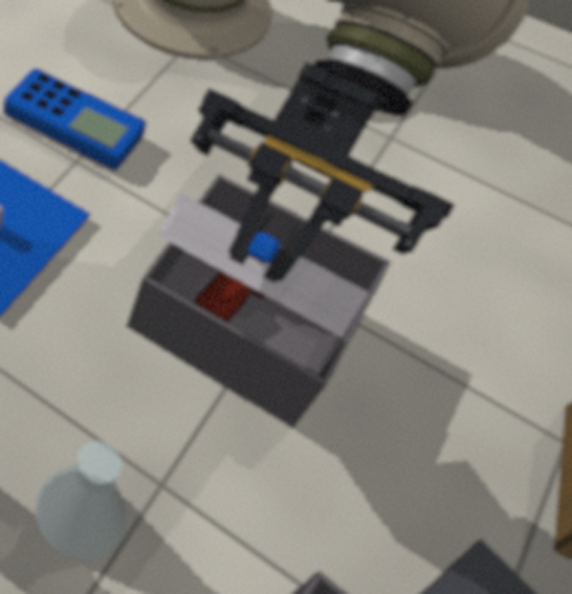

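Run:
```python
from h import *
for tip,z in((50,.16),(25,.2),(0,.24)):
    p,q=scoop_tcp([.46,.299,z],NOSE,TY,np.radians(tip),1); move_linear(p,.1,rot=q)
p,q=scoop_tcp([.446,-.2925,.06],[0,0,0],.045,0,1)
move_linear(p+[0,0,.16],.2,rot=q); wait(.3)
c=camera("top"); print([(x[0],cast(c,x[0],.02).round(3)) for x in lumps(c)],current_time())
a=c["pixels"][220:320,120:220];b=c["pixels"][180:330,330:450]
save(c,"a6",(110,150,450,330),2.3)
```

```text
[(array([175., 282.]), array([[0.38 , 0.298, 0.02 ]])), (array([184., 263.]), array([[0.434, 0.274, 0.02 ]]))] 57.55
```

View pics/a6.png

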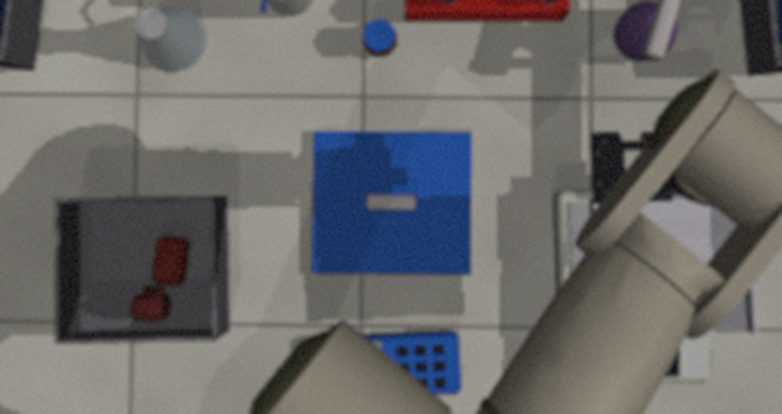

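Both lumps are in the tub, at (171,258) and (150,302). Setting the scoop down.

Run:
```python
from h import *
p,q=scoop_tcp([.446,-.2925,.06],[0,0,0],.045,0,1)
move_linear(p+[0,0,.025],.12); print(move_linear(p+[0,0,-.001],.03,stop_force=6),current_tool_pos()-p)
open_jaws(); wait(.3); move_linear(p+[0,0,.16],.15)
a=[.3,.0,.35]; move_ptp(a,best(a,np.pi/2))
c=camera("top"); h=[x for x in blobs(c,(100,120,60),(125,255,255),60,.102) if abs(x[1][1]+.288)<.03]; print("handle",h)
print("scoop", [x[1]-.1155*np.array([np.cos(x[4]),np.sin(x[4])]) for x in h])
L=[x for x in blobs(c,(100,120,60),(125,255,255),3000,.013)]; print("lid",L)
bar=blobs(c,(0,0,150),(180,70,255),20,.049); print("bar",[x for x in bar if abs(x[1][1])<.1 and .45<x[1][0]<.57])
save(c,"a7",(330,190,440,330),4); print(current_time())
```

```text
True [ 0.00015728  0.00011113 -0.00047874]
handle [(array([387., 219.]), array([ 0.55947595, -0.28460724]), 77.98262786865234, 15.834088325500488, np.float64(0.05872692980447769), 133.5)]
scoop [array([ 0.44417507, -0.2913863 ])]
lid [(array([280., 238.]), array([0.50906277, 0.0013746 ]), 194.7952880859375, 174.32456970214844, np.float64(-1.5610959778658242), 4006.0)]
bar []
65.2417
```

View pics/a7.png

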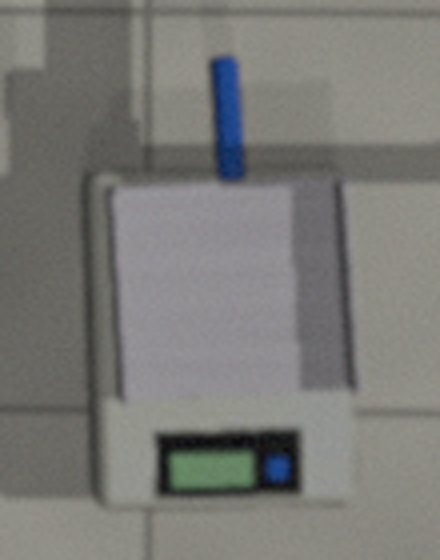

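Run:
```python
from h import *
X,Y=.5095,.0; q=best([X,Y,.2],0.); move_ptp([X,Y,.2],q); open_jaws()
print(move_linear([X,Y,.026],.12,stop_force=15)); close(40); print("gap",current_finger_gap()*88)
move_linear([X,Y,.24],.15)
x,y=.4277,.2990; q=best([x,y,.24],.0326); move_ptp([x,y,.24],q)
move_linear([x,y,.13],.1); print(move_linear([x,y,.1135],.02,stop_force=8),current_tool_pos())
open_jaws(); wait(.3); move_linear([x,y,.25],.15)
a=[.3,.0,.35]; move_ptp(a,best(a,np.pi/2))
c=camera("top"); print("lid",[b for b in blobs(c,(100,120,60),(125,255,255),3500,.101)]); print(len(lumps(c)),current_time())
save(camera("scene"),"s8"); save(c,"a8")
```

```text
False
gap 17.44543769357502
True [0.42758997 0.29894371 0.1139859 ]
lid [(array([168., 267.]), array([0.42654211, 0.2980976 ]), 197.20899963378906, 174.1219024658203, np.float64(-1.5393226687522308), 4646.5)]
0 77.9667
```

View pics/s8.png

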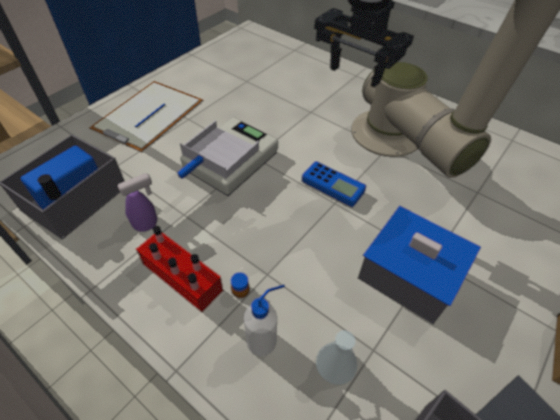

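The lid is flush on the tub at (420,258), the empty scoop sits on the pan, and the other things are where they were. Handing in.

```bash
python3 -c "
from station import *
close_job()"
```

```text
the job is handed in; nothing more can be done
```

The job is done and handed in, with about 78 s used on the robot's clock. There were two lumps on the bench. I laid both on the scoop where it stood on the balance, took the lid off, and tipped the scoop over the tub to 50°. The scoop is back on the pan and the lid is back on the tub.

**Final checks:**
- **Lumps:** After tipping, the top view showed both lumps in the tub. In the last top view none were left on the bench or in the scoop.
- **Scoop:** It is empty and stands within about 2 mm of the measured pan centre (0.444, -0.293).
- **Lid:** It was put down at the height and position it was picked from, to within about 1–2 mm by camera, and looks flush on the tub.
- **Other things on the bench:** In the last picture they are where they started.

**What went less cleanly:**
- **Second lump:** The force stop tripped early, so I let go of it about 27 mm too high. It came to rest tilted, but well inside the scoop.
- **First lump:** It shifted about 3 cm inside the scoop while I fetched and placed the second. I did not establish whether that was the random knock or contact with the second lump.

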